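# Swing the bench lamp over the flanged fitting

## Robot

A 7-joint arm with a two-finger parallel gripper is mounted at the origin on the work surface. World frame = base frame: x ahead of the robot, y to its left, z up, the work surface at z = 0. Lengths are in m, angles in rad, forces in N, time in s.
With the tool pointing down it reaches from about 0.425 to 0.875 m from the base axis. Payload 8.4 kg.
Tool frame: the origin (TCP) lies at the very end of the fingers, on their centre line; the grasp point (between the pads) lies 19 mm behind it; z points along the fingers, x is the direction in which the jaws open and shut, and the axes are right-handed (so a half turn about z gives the same grasp; the last joint's range is limited). The gripper opens to 85 mm and grips with 20 to 120 N. Pads are 22 mm wide; open, the fingers measure 114 mm over their backs; the gripper's body (76 mm by 85 mm) begins 54 mm behind the grasp point. The pads swing forward as they close: fully open they stand 13 mm farther back than shut.
Start: joints at [1.162, 0.333, 0.04, 1.465, -0.013, 1.343, -0.059], TCP at [0.198, -0.619, 0.208] pointing down, gripper open.
Joint ranges: [-2.58, 2.58], [-0.38, 2.09], [-1.3, 1.39], [0.25, 2.4], [-1.5, 4.64], [0.08, 2.09], [-2.65, 2.65]. Speed limits (rad/s): [2.22, 2.22, 2.79, 2.79, 3.14, 3.14, 3.14].

## Interface

Orientations are given as [roll, pitch, yaw] about the fixed x, y, z axes, in that order (R = Rz(yaw) Ry(pitch) Rx(roll)).
In Python, from rig import state, read_camera, camera_params, finish_job gives the robot as it stands. The module is installed in compiled form; this text tells all that it offers.
- The arm moves only by the tool servo_tool, never from a script. Its argument "motion" is a list of rows, each a list of 7 numbers: the opening in per cent of the stroke, from 0 (shut) to 100 (fully open), then the shift along the world's x, y, z in mm, then the turn, a rotation vector about the world's x, y, z in rad. In form: [[hand, dx, dy, dz, wx, wy, wz], ...]. A call has 1 to 10 rows; each row shifts and turns the commanded pose from where the row before left it; what a row does not reach is not made up. A row lasts 1/12 s, in which the tool goes at most 41.7 mm and 7.16 degrees, less where a joint would pass 70% of its speed; a pose out of reach is approached as far as the arm can. A call with a gripper value outside its range is refused whole. The fingers move at their own pace and stop on an object; the grip force is fixed at half the most. Time passes only in rows, so rows that do not move let the fingers close. It gives the time, the measured TCP pose, the force and the opening at its end, in the units of the state.
- state(): the state, without advancing time (a new reading comes with each control period).
- read_camera(name): name is "scene" or "top"; returns (picture, depth): 480x640x3 uint8, red, green, blue; 480x640 float32, m along the optical axis (not along the pixel's ray), 0 where there is no reading.
- camera_params(name): a dict with "mtx" (3x3 intrinsics, pixels), "eye" and "attitude" of the camera in the world. Camera axes: x right, y down, z forward; pixel columns grow to the right and rows downward; lengths in m; the calibration is good to about 2 mm. A picture is of the moment at which its call begins. camera_params takes no time and is no camera call.
- finish_job(): hands the job in, once; it reports no verdict.
The state is a dict: "time_s": time; "joint_positions": joint angles; "dq": joint speeds; "tau": joint torques, N m; "position": TCP position; "eef_rot": TCP orientation; "force": force on the tool from outside, world axes, zero at the start; "wrist_torque": the same for the moment, N m; "gripper_width": opening from 0.0 (shut) to 1.0 (fully open).
Only numpy, scipy, OpenCV 4.12 (cv2) and the standard library are available. Lean on these libraries where they do the work, as an engineer would, in place of code of your own. Each camera call takes 0.05 s, during which the arm holds its last target.

## Task

The flanged pipe fitting on the bench is to be inspected next. Swing the arm of the bench lamp round on its stiff hinge until the lamp head is straight over the flanged fitting, not over the sleeve or the elbow, then let go and see that the arm stays there. Do not shift any of the three fittings.

Things in the scene. Friction and masses are not known exactly. Their poses are not given: they have to be found in the camera images.
- lamp_arm: Level arm of a bench lamp, turning on an upright hinge atop a fixed stand (round dark foot, thin post). Origin on the hinge axis, 200 mm above the bench, z up; the tube (14 mm thick) runs along its own -x to the grey shade, 80 mm across, 200 mm from the axis. Its range goes past all three fittings; about 2 N at the grip moves it; no spring, stays where left
- lamp_grip (a point): Middle of the black round upright grip on the centre of the lamp's shade: 18 mm in diameter, 63 mm tall (32 mm above to 31 mm below this point), 200 mm from the hinge axis and 43 mm above the arm's origin. Can be taken from above; being round it turns between the fingers.
- flanged_fitting: The fitting to be lit: a steel pipe fitting standing on the bench, a round flange 84 mm across and 14 mm thick with four dark bolt holes, and on it an upright open tube 48 mm across; 60 mm high in all. Origin at the centre of its underside, z up. Its centre lies within about 15 mm of the circle that the lamp head's centre travels on. Loose, 0.8 kg
- sleeve: Bystander: a plain upright steel tube 62 mm across and 70 mm high, with a dark band round its middle. Origin at the centre of its underside, z up. Loose, 0.5 kg, also under the lamp head's circle
- elbow: Bystander: a 90 degree steel pipe elbow lying flat, about 70 mm by 70 mm and 44 mm high, with a dark collar at each end. Origin on the bench under the middle of its outline, z up; its legs point along its own +x and +y. Loose, 0.6 kg, also under the lamp head's circle
Not all that is in view belongs to the job. What is shaped like the flanged_fitting but purple is not meant.

How it is judged:
By the outcome, as a careful person would: the job done as asked, in the order asked, and still so for the second after the job is handed in, with the robot touching nothing.
It also fails if it takes over 32 s, if anything falls off the work surface, if the arm or the gripper's body presses on something with over 40 N, if the wrist force passes 120 N, or if a joint passes its speed limit or range.

## Working session

There is one attempt and no reset: what is moved stays moved. The work goes in short steps, Python scripts to look and compute and a tool call to move; the robot and the scene stay as the last step left them, time stands still between calls to the robot, and variables do not carry over. Pictures are saved under pics/ and viewed, and the job is handed in when it is done.

Besides the shell and the picture viewer there is one more tool, called by a JSON object that holds its "name" and its "arguments". servo_tool: Moves the arm, as the interface text tells. Its arguments: {"type":"object","properties":{"motion":{"type":"array","items":{"type":"array","items":{"type":"number"}}}},"required":["motion"]}

```bash
mkdir -p pics; python3 - <<'E'
from rig import *
import cv2,numpy as np
for n in("scene","top"):
    p,d=read_camera(n);cv2.imwrite(f"pics/{n}0.png",p[:,:,::-1]);np.savez(f"{n}0.npz",p=p,d=d)
    print(n,camera_params(n))
print(state())
E
```

```text
scene {'mtx': array([[493.90691996,   0.        , 317.41087516],
       [  0.        , 493.90691996, 243.93865149],
       [  0.        ,   0.        ,   1.        ]]), 'eye': array([ 1.03044023, -0.28071426,  0.82664318]), 'attitude': array([-2.42813956, -0.01841071,  1.08252717])}
top {'mtx': array([[602.36336098,   0.        , 328.97981003],
       [  0.        , 602.36336098, 243.74068333],
       [  0.        ,   0.        ,   1.        ]]), 'eye': array([ 0.36485664, -0.01295993,  0.97660822]), 'attitude': array([-2.96512734,  0.00467861, -1.60081223])}
{'time_s': 0.1, 'joint_positions': array([ 1.16175149,  0.33387475,  0.03987429,  1.46619423, -0.01339416,
        1.34326881, -0.05849976]), 'dq': array([ 6.30888527e-04, -3.05093062e-03, -9.18615288e-04, -3.68046579e-03,
       -1.65310726e-04, -1.06549062e-05, -3.73142987e-04]), 'tau': array([ 5.14641695e-03, -6.60023260e+01,  1.37109440e+00, -4.06472182e+01,
        1.70995068e-02,  9.07841575e-03, -7.67047482e-05]), 'position': array([ 0.19802839, -0.61863522,  0.20678235]), 'eef_rot': array([ 3.14148669e+00,  1.47545090e-03, -1.26096669e+00]), 'force': array([0.11145241, 0.3188797 , 0.15306227]), 'wrist_torque': array([-0.04121618, -0.0122512 ,  0.03048366]), 'gripper_width': 0.9987282205341178}
```

View pics/scene0.png

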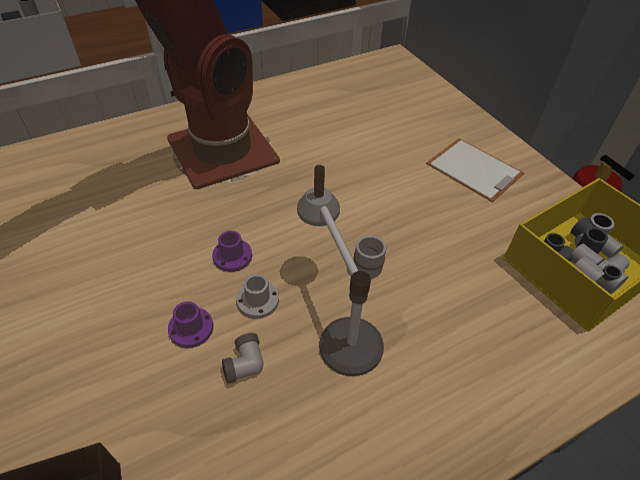

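View pics/top0.png

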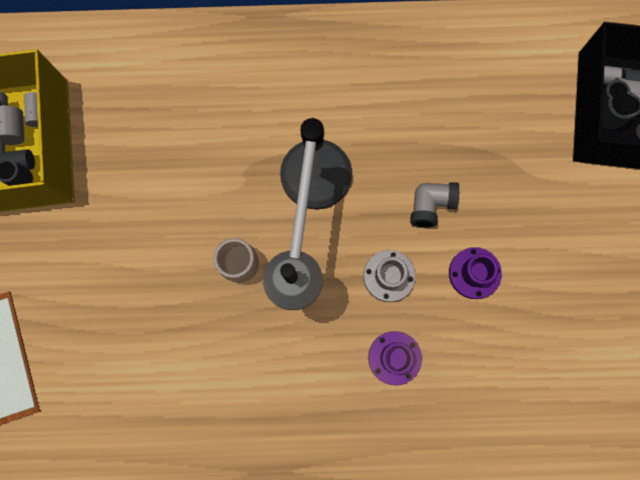

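The scene view shows the grey flanged fitting at about (258,297). In the top view it is at (390,276), the grip top at (289,272), the hinge cap at (312,130), the sleeve at (236,260) and the elbow at (432,203). The two purple look-alikes are at (475,273) and (396,358). Next I'll measure positions from depth.

```bash
cat > h.py <<'E'
import numpy as np,cv2
from rig import *
from scipy.spatial.transform import Rotation as R
def cloud(n,d):
    c=camera_params(n);K=c["mtx"];v,u=np.mgrid[:480,:640]
    P=np.stack([(u-K[0,2])/K[0,0]*d,(v-K[1,2])/K[1,1]*d,d],-1)
    return P@R.from_euler("xyz",c["attitude"]).as_matrix().T+c["eye"]
def circ(P):
    A=np.c_[2*P[:,:2],np.ones(len(P))];s=np.linalg.lstsq(A,(P[:,:2]**2).sum(1),rcond=None)[0]
    return s[:2],np.sqrt(s[2]+s[0]**2+s[1]**2)
E
python3 - <<'E'
from h import *
np.set_printoptions(precision=4,suppress=True)
for n in("top","scene"):
    z=np.load(n+"0.npz");d=z["d"];W=cloud(n,d);np.save(n+"W.npy",W)
    print(n,"table z",np.median(W[400:470,100:200,2]) )
    pts=dict(top=dict(fl=(390,276),grip=(289,272),hinge=(312,130),shade=(310,285),sleeve=(236,243),elbow=(424,195)),scene=dict(fl=(258,300),grip=(319,175),hinge=(360,280),shade=(305,210)))[n]
    for k,(u,v) in pts.items(): print(k,np.median(W[v-1:v+2,u-1:u+2].reshape(-1,3),0))
W=np.load("topW.npy");v,u=np.mgrid[:480,:640]
def comp(u0,v0,r,lo,hi):
    m=(np.hypot(u-u0,v-v0)<r)&(W[...,2]>lo)&(W[...,2]<hi);P=W[m]
    h=cv2.convexHull(P[:,:2].astype(np.float32))[:,0]
    return len(P),cv2.minEnclosingCircle(h),circ(h),np.median(P,0)
print("flange",comp(390,276,32,.008,.03)); print("tube top",comp(390,276,32,.05,.07))
print("grip top",comp(289,272,15,.262,.29)); print("shade",comp(293,280,35,.17,.23));print("hinge",comp(312,130,20,.2,.3))
print("sleeve",comp(236,258,30,.06,.08))
for n in ("fixsc",):
    Ws=np.load("sceneW.npy");
    m=(np.hypot(u-258,v-297)<30)&(Ws[...,2]>.008)&(Ws[...,2]<.03);h=cv2.convexHull(Ws[m][:,:2].astype(np.float32))[:,0];print("scene flange",cv2.minEnclosingCircle(h),circ(h))
    m=(np.hypot(u-319,v-170)<12)&(Ws[...,2]>.22)&(Ws[...,2]<.3);P=Ws[m];print("scene grip",P.min(0),P.max(0),np.median(P,0))
E
```

```text
top table z 0.0010867483138796707
fl [ 0.4809 -0.11    0.0146]
grip [0.4576 0.0344 0.2761]
hinge [0.6545 0.0045 0.2162]
shade [0.4492 0.0125 0.2055]
sleeve [0.535  0.1311 0.054 ]
elbow [ 0.6071 -0.1684  0.038 ]
scene table z 0.00045717977670345356
fl [ 0.5066 -0.1155  0.0359]
grip [0.4685 0.0326 0.2642]
hinge [0.6638 0.001  0.2156]
shade [0.471  0.0044 0.1931]
flange (1641, ((0.4828510582447052, -0.10765708237886429), 0.042103178799152374), (array([ 0.4827, -0.1077]), np.float64(0.04160325558929036)), array([ 0.4804, -0.1064,  0.015 ]))
tube top (373, ((0.4827050566673279, -0.10804823786020279), 0.024152569472789764), (array([ 0.4826, -0.108 ]), np.float64(0.023677564538635374)), array([ 0.4819, -0.1074,  0.0604]))
grip top (196, ((0.46025505661964417, 0.03713054955005646), 0.00903285201638937), (array([0.4602, 0.0372]), np.float64(0.008758486601281146)), array([0.4596, 0.0367, 0.2755]))
shade (2617, ((0.4616393744945526, 0.0367576889693737), 0.041164498776197433), (array([0.4606, 0.0373]), np.float64(0.0398028824900835)), array([0.4549, 0.0333, 0.204 ]))
hinge (561, ((0.6509741544723511, 0.00597622524946928), 0.02148684300482273), (array([0.6517, 0.0072]), np.float64(0.01946291788576753)), array([0.6525, 0.0061, 0.2152]))
sleeve (532, ((0.5102802515029907, 0.13326482474803925), 0.03133108466863632), (array([0.5102, 0.1334]), np.float64(0.030694209578039703)), array([0.5098, 0.1332, 0.0703]))
scene flange ((0.4846215844154358, -0.10965757071971893), 0.043046850711107254) (array([ 0.4848, -0.109 ]), np.float64(0.04185868197158541))
scene grip [0.4542 0.027  0.2454] [0.4725 0.0443 0.2774] [0.4666 0.034  0.2665]
```

```bash
python3 - <<'E'
from h import *
from scipy.optimize import least_squares
np.set_printoptions(precision=4,suppress=True)
v,u=np.mgrid[:480,:640]
W=np.load("topW.npy")
m=(v>165)&(v<240)&(u>285)&(u<325)&(W[...,2]>.185)&(W[...,2]<.23);P=W[m]
l=cv2.fitLine(P[:,:2].astype(np.float32),cv2.DIST_HUBER,0,.01,.01).ravel();print("tube",len(P),l)
d=l[:2]*np.sign(l[0]); g=np.array([.4605,.0372])
n=np.array([-d[1],d[0]]);print("grip offset from tube line",(g-l[2:])@n)
H=g+.2*d;print("H",H)
for n_ in("top","scene"):
    W=np.load(n_+"W.npy");m=(np.hypot(W[...,0]-.655,W[...,1]-.006)<.03)&(W[...,2]>.212)
    h=cv2.convexHull(W[m][:,:2].astype(np.float32))[:,0];print(n_,m.sum(),cv2.minEnclosingCircle(h),circ(h),W[m].min(0),W[m].max(0))
F=np.array([.4835,-.1083]);
for H in(H,np.array([.656,.006])):
    e=F-H;D=np.hypot(*e);print("dist",D,"target",H+.2*e/D, "ang0",np.arctan2(*(g-H)[::-1]),"ang1",np.arctan2(*e[::-1]))
E
```

```text
tube 791 [ 0.987  -0.161   0.5583  0.0212]
grip offset from tube line 5.339659214226882e-05
H [0.6579 0.005 ]
top 409 ((0.6571072936058044, 0.006076350342482328), 0.01589396595954895) (array([0.6571, 0.0058]), np.float64(0.015399906512409798)) [ 0.642  -0.009   0.2122] [0.6723 0.0206 0.2197]
scene 263 ((0.6595735549926758, 0.004510982893407345), 0.016331849619746208) (array([0.6597, 0.0045]), np.float64(0.01547578585669083)) [ 0.6433 -0.0113  0.2122] [0.6752 0.0195 0.2185]
dist 0.2079669985340218 target [ 0.4902 -0.104 ] ang0 2.9799103899917747 ang1 -2.565420105987097
dist 0.20693172787177905 target [ 0.4893 -0.1045] ang0 2.983336409796915 ang1 -2.5564046787173402
```

{"name": "servo_tool", "arguments": {"motion": [[100, 17, 34, 12, 0, 0, 0], [100, 17, 34, 12, 0, 0, 0], [100, 17, 34, 12, 0, 0, 0], [100, 17, 34, 12, 0, 0, 0], [100, 17, 34, 12, 0, 0, 0], [100, 17, 34, 12, 0, 0, 0], [100, 17, 34, 12, 0, 0, 0], [100, 17, 34, 12, 0, 0, 0], [100, 17, 34, 12, 0, 0, 0], [100, 17, 34, 12, 0, 0, 0]]}}

```text
time_s: 0.93
position: [0.3684, -0.2771, 0.328]
eef_rot: [3.141, -0.0, -1.261]
force: [0.3, -0.3, 0.5]
gripper_width: 0.999
```

{"name": "servo_tool", "arguments": {"motion": [[100, 9, 31, 0.5, 0, 0, 0], [100, 9, 31, 0.5, 0, 0, 0], [100, 9, 31, 0.5, 0, 0, 0], [100, 9, 31, 0.5, 0, 0, 0], [100, 9, 31, 0.5, 0, 0, 0], [100, 9, 31, 0.5, 0, 0, 0], [100, 9, 31, 0.5, 0, 0, 0], [100, 9, 31, 0, 0, 0, 0], [100, 10, 33, 0, 0, 0, 0], [100, 11, 33, 0, 0, 0, 0]]}}

```text
time_s: 1.77
position: [0.461, 0.0365, 0.3311]
eef_rot: [-3.142, -0.0, -1.261]
force: [1.0, 0.2, 0.5]
gripper_width: 0.999
```

{"name": "servo_tool", "arguments": {"motion": [[100, 0, 0, 0, 0, 0, 0], [100, 0, 0, 0, 0, 0, 0]]}}

```text
time_s: 1.93
position: [0.4611, 0.0369, 0.3308]
eef_rot: [3.141, 0.001, -1.257]
force: [0.3, -0.7, 0.3]
gripper_width: 1.002
```

{"name": "servo_tool", "arguments": {"motion": [[100, 0, 0, -20, 0, 0, 0], [100, 0, 0, -20, 0, 0, 0], [100, 0, 0, -20, 0, 0, 0], [100, 0, 0, -15, 0, 0, 0], [100, 0, 0, -12, 0, 0, 0], [100, 0, 0, -11, 0, 0, 0], [100, 0, 0, 0, 0, 0, 0]]}}

```text
time_s: 2.52
position: [0.4601, 0.0341, 0.2312]
eef_rot: [3.139, 0.001, -1.262]
force: [-0.3, 0.6, -0.5]
gripper_width: 1.002
```

```bash
python3 - <<'E'
from h import *
p,d=read_camera("scene");cv2.imwrite("pics/s1.png",cv2.resize(p[100:340,180:500,::-1],(800,600)))
E
```

```text
(no output)
```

View pics/s1.png

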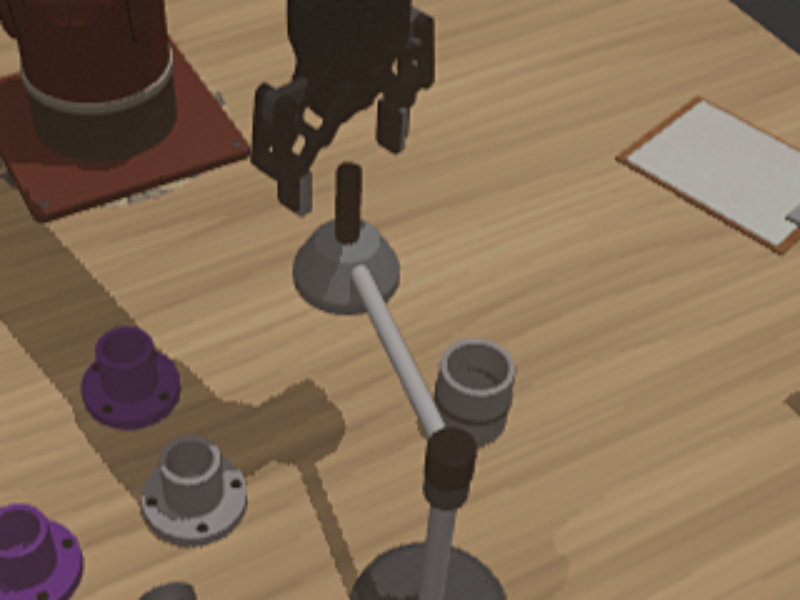

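The fingertips, at (297,210) and (395,150) in the crop, straddle the grip. Their midpoint looks a little high or set back compared with the grip top at (348,165), so I'll check with depth.

```bash
python3 - <<'E'
from h import *
np.set_printoptions(precision=4,suppress=True)
print(state()["position"])
p,d=read_camera("scene");W=cloud("scene",d)
np.savez("s1.npz",p=p,d=d)
for (a,b) in [(297,205),(293,185),(395,143),(398,120),(348,170),(348,200),(390,143),(303,205)]:
    u,v=180+a*.4,100+b*.4;print((a,b),W[int(v),int(u)])
p,d=read_camera("top");cv2.imwrite("pics/t1.png",p[:,:,::-1])
E
```

```text
[0.4607 0.0344 0.2325]
(297, 205) [ 0.4846 -0.0154  0.2805]
(293, 185) [ 0.4868 -0.0181  0.3005]
(395, 143) [0.4558 0.0764 0.2781]
(398, 120) [0.4552 0.0776 0.2967]
(348, 170) [0.463  0.0352 0.2745]
(348, 200) [0.4682 0.033  0.2523]
(390, 143) [0.4512 0.0752 0.2751]
(303, 205) [ 0.4866 -0.0109  0.2803]
```

View pics/t1.png

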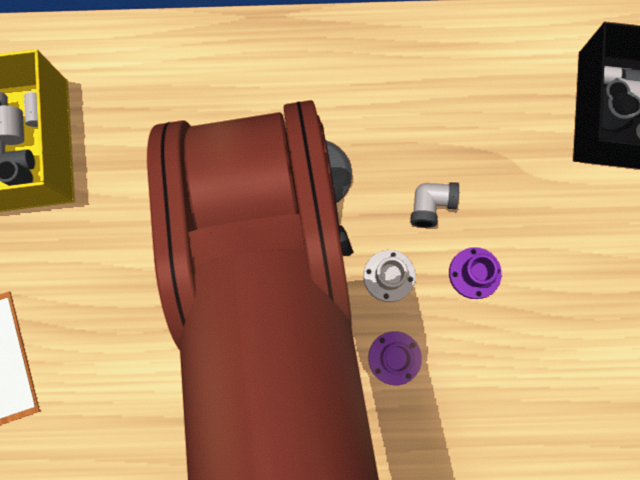

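```bash
python3 - <<'E'
from h import *
np.set_printoptions(precision=4,suppress=True)
z=np.load("s1.npz");W=cloud("scene",z["d"])
for u in(297,299): print([(v,W[v,u].round(3).tolist()) for v in range(176,192,2)])
for u in(336,338,341): print([(v,W[v,u].round(3).tolist()) for v in range(148,166,2)])
E
```

```text
[(176, [0.485, -0.017, 0.295]), (178, [0.485, -0.017, 0.29]), (180, [0.485, -0.017, 0.286]), (182, [0.484, -0.017, 0.281]), (184, [0.21, 0.115, 0.001]), (186, [0.214, 0.113, -0.002]), (188, [0.219, 0.111, -0.003]), (190, [0.231, 0.105, 0.002])]
[(176, [0.483, -0.012, 0.291]), (178, [0.482, -0.012, 0.286]), (180, [0.483, -0.013, 0.283]), (182, [0.482, -0.012, 0.277]), (184, [0.48, -0.012, 0.271]), (186, [0.221, 0.115, 0.003]), (188, [0.226, 0.113, 0.002]), (190, [0.232, 0.11, 0.001])]
[(148, [0.45, 0.075, 0.294]), (150, [0.449, 0.076, 0.289]), (152, [0.451, 0.075, 0.286]), (154, [0.449, 0.076, 0.28]), (156, [0.451, 0.075, 0.277]), (158, [0.451, 0.075, 0.273]), (160, [0.172, 0.247, -0.001]), (162, [0.181, 0.242, 0.001]), (164, [0.189, 0.238, 0.002])]
[(148, [0.453, 0.077, 0.296]), (150, [0.453, 0.077, 0.291]), (152, [0.455, 0.076, 0.289]), (154, [0.453, 0.077, 0.283]), (156, [0.455, 0.077, 0.279]), (158, [0.455, 0.077, 0.275]), (160, [0.456, 0.077, 0.272]), (162, [0.181, 0.248, -0.001]), (164, [0.188, 0.244, -0.001])]
[(148, [0.457, 0.08, 0.297]), (150, [0.458, 0.08, 0.293]), (152, [0.456, 0.082, 0.287]), (154, [0.458, 0.081, 0.284]), (156, [0.458, 0.081, 0.28]), (158, [0.458, 0.081, 0.276]), (160, [0.179, 0.258, 0.0]), (162, [0.187, 0.253, 0.002]), (164, [0.196, 0.248, 0.004])]
```

Depth puts the open fingertips at z≈0.270, while the state plus the 13 mm swing implies about 0.246. Laterally they agree with the grip to within a few mm. Going 14 mm lower is safe under either reading, since the shade top is at 0.212, so I'll descend and then close.

{"name": "servo_tool", "arguments": {"motion": [[100, 0, 0, -7, 0, 0, 0], [100, 0, 0, -7, 0, 0, 0], [100, 0, 0, 0, 0, 0, 0], [60, 0, 0, 0, 0, 0, 0], [40, 0, 0, 0, 0, 0, 0]]}}

```text
time_s: 3.08
position: [0.4612, 0.035, 0.2192]
eef_rot: [-3.142, 0.0, -1.261]
force: [-0.1, -0.8, 0.5]
gripper_width: 0.747
```

```bash
python3 - <<'E'
from h import *
s=state();print(s["position"],s["gripper_width"],s["force"])
p,d=read_camera("scene");cv2.imwrite("pics/s2.png",cv2.resize(p[100:250,220:420,::-1],(800,600)));np.savez("s2.npz",p=p,d=d)
E
```

```text
[0.4611575  0.03503513 0.21919187] 0.7473768729094469 [-0.1213042  -0.83717503  0.54704535]
```

View pics/s2.png

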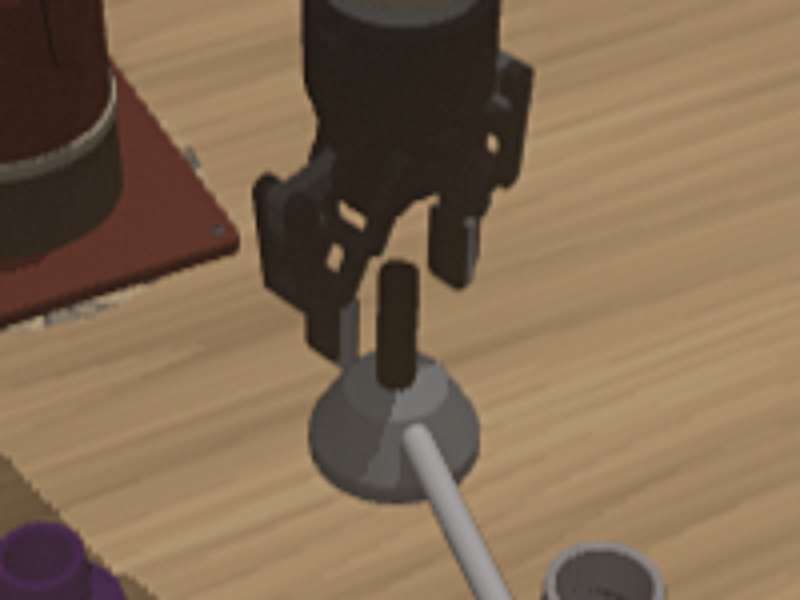

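The tips, at (345,360) and (465,285), now straddle the grip, with their midpoint at about half its height. I'll close.

{"name": "servo_tool", "arguments": {"motion": [[0, 0, 0, 0, 0, 0, 0], [0, 0, 0, 0, 0, 0, 0], [0, 0, 0, 0, 0, 0, 0], [0, 0, 0, 0, 0, 0, 0], [0, 0, 0, 0, 0, 0, 0], [0, 0, 0, 0, 0, 0, 0], [0, 0, 0, 0, 0, 0, 0], [0, 0, 0, 0, 0, 0, 0]]}}

```text
time_s: 3.8
position: [0.4611, 0.0351, 0.2194]
eef_rot: [3.142, 0.0, -1.261]
force: [-3.9, 0.6, 4.7]
gripper_width: 0.191
```

```bash
python3 - <<'E'
from h import *
s=state();print(s["position"],s["gripper_width"],s["force"])
p,d=read_camera("scene");cv2.imwrite("pics/s3.png",cv2.resize(p[100:250,220:420,::-1],(800,600)));np.savez("s3.npz",p=p,d=d)
E
```

```text
[0.46107254 0.0351421  0.21938777] 0.19083504982662367 [-3.91501986  0.63882303  4.72377352]
```

View pics/s3.png

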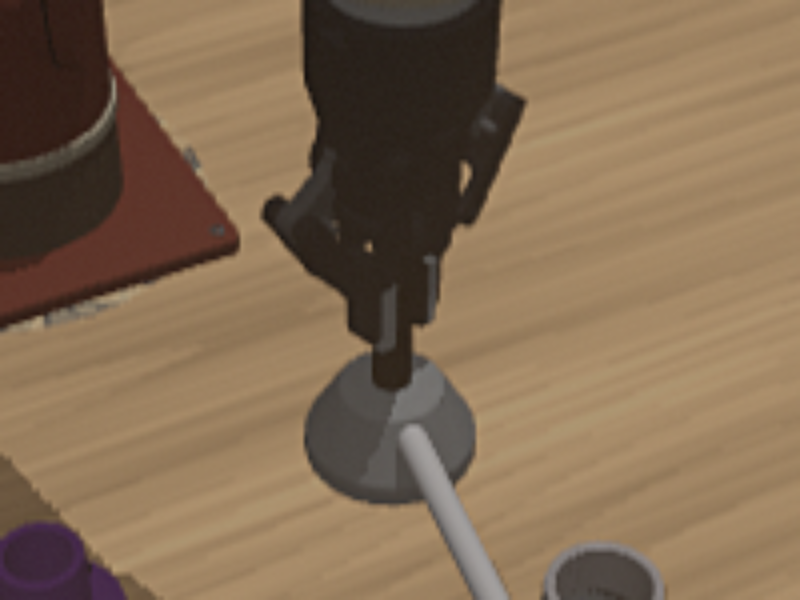

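Gripped: width is about 16 mm and the forces are small. Next I'll work out the arc increments.

```bash
python3 - <<'E'
import numpy as np
a=np.linspace(2.989,3.718,19);p=np.c_[658+200*np.cos(a),5.2+200*np.sin(a)]
r=np.round(p,1);print(np.diff(r,axis=0).round(1).tolist(),r[0],r[-1])
E
```

```text
[[-1.0, -8.0], [-0.8, -8.1], [-0.4, -8.1], [-0.1, -8.1], [0.2, -8.1], [0.6, -8.1], [0.9, -8.0], [1.2, -8.0], [1.6, -8.0], [1.8, -7.8], [2.2, -7.8], [2.5, -7.8], [2.8, -7.6], [3.1, -7.4], [3.4, -7.4], [3.7, -7.2], [4.0, -7.0], [4.3, -6.9]] [460.3  35.6] [ 490.3 -103.8]
```

{"name": "servo_tool", "arguments": {"motion": [[0, -1, -8, 0, 0, 0, 0], [0, -0.8, -8.1, 0, 0, 0, 0], [0, -0.4, -8.1, 0, 0, 0, 0], [0, -0.1, -8.1, 0, 0, 0, 0], [0, 0.2, -8.1, 0, 0, 0, 0], [0, 0.6, -8.1, 0, 0, 0, 0], [0, 0.9, -8, 0, 0, 0, 0], [0, 1.2, -8, 0, 0, 0, 0], [0, 1.6, -8, 0, 0, 0, 0]]}}

```text
time_s: 4.6
position: [0.4618, -0.0375, 0.2192]
eef_rot: [3.138, 0.001, -1.26]
force: [-9.0, 0.1, 7.4]
gripper_width: 0.193
```

{"name": "servo_tool", "arguments": {"motion": [[0, 1.8, -7.8, 0, 0, 0, 0], [0, 2.2, -7.8, 0, 0, 0, 0], [0, 2.5, -7.8, 0, 0, 0, 0], [0, 2.8, -7.6, 0, 0, 0, 0], [0, 3.1, -7.4, 0, 0, 0, 0], [0, 3.4, -7.4, 0, 0, 0, 0], [0, 3.7, -7.2, 0, 0, 0, 0], [0, 4, -7, 0, 0, 0, 0], [0, 4.3, -6.9, 0, 0, 0, 0], [0, 0, 0, 0, 0, 0, 0]]}}

```text
time_s: 5.43
position: [0.4923, -0.106, 0.2191]
eef_rot: [-3.14, -0.0, -1.262]
force: [-0.5, -1.1, 2.4]
gripper_width: 0.186
```

```bash
python3 - <<'E'
from h import *
s=state();print(s["position"],s["gripper_width"],s["force"])
p,d=read_camera("scene");cv2.imwrite("pics/s4.png",p[:,:,::-1]);np.savez("s4.npz",p=p,d=d)
E
```

```text
[ 0.49227051 -0.10595751  0.21910668] 0.18590055290927107 [-0.50401259 -1.12386199  2.40156822]
```

View pics/s4.png

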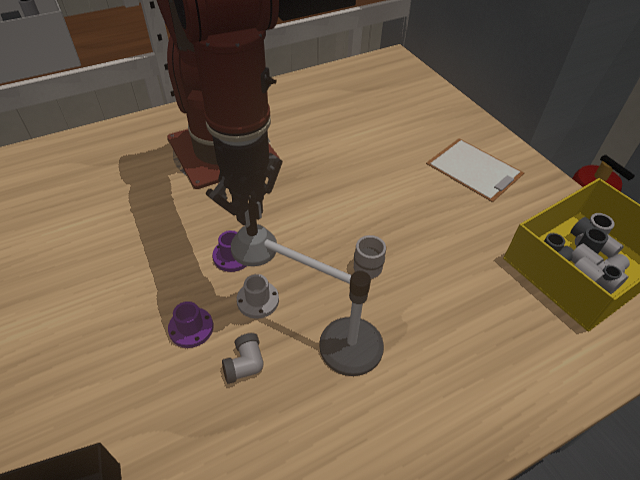

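The shade at (254,245) lies up-image from the fitting at (258,297), as expected for a head 0.2 m above it. I'll release, lift and check.

{"name": "servo_tool", "arguments": {"motion": [[25, 0, 0, 0, 0, 0, 0], [35, 0, 0, 0, 0, 0, 0], [70, 0, 0, 0, 0, 0, 0], [70, 0, 0, 0, 0, 0, 0], [70, 0, 0, 0, 0, 0, 0], [70, 0, 0, 10, 0, 0, 0], [70, 0, 0, 20, 0, 0, 0], [70, 0, 0, 25, 0, 0, 0], [70, 0, 0, 25, 0, 0, 0], [70, 0, 0, 25, 0, 0, 0]]}}

```text
time_s: 6.32
position: [0.491, -0.1042, 0.3261]
eef_rot: [-3.141, -0.0, -1.261]
force: [1.2, 0.6, 0.1]
gripper_width: 0.697
```

{"name": "servo_tool", "arguments": {"motion": [[70, 0, 0, 20, 0, 0, 0], [70, -8, -35, 0, 0, 0, 0], [70, -8, -38, 0, 0, 0, 0], [70, -8, -38, 0, 0, 0, 0], [70, -8, -38, 0, 0, 0, 0], [70, -8, -38, 0, 0, 0, 0], [70, -8, -38, 0, 0, 0, 0], [70, -8, -38, 0, 0, 0, 0], [70, 0, 0, 0, 0, 0, 0]]}}

```text
time_s: 7.07
position: [0.4308, -0.3758, 0.3436]
eef_rot: [3.139, -0.001, -1.272]
force: [-0.6, -0.6, -0.4]
gripper_width: 0.702
```

```bash
python3 - <<'E'
from h import *
np.set_printoptions(precision=4,suppress=True)
s=state();print(s["time_s"],s["position"],s["gripper_width"],s["force"])
for n in("top","scene"):
    p,d=read_camera(n);cv2.imwrite(f"pics/{n}5.png",p[:,:,::-1]);W=cloud(n,d)
    X,Y,Z=W[...,0],W[...,1],W[...,2]
    def c(x,y,r,lo,hi):
        m=(np.hypot(X-x,Y-y)<r)&(Z>lo)&(Z<hi)
        if m.sum()<5: return m.sum()
        h=cv2.convexHull(W[m][:,:2].astype(np.float32))[:,0];return m.sum(),cv2.minEnclosingCircle(h),circ(h)
    print(n,"grip",c(.49,-.104,.03,.262,.285),"\n shade",c(.49,-.104,.055,.165,.2),"\n flange",c(.4835,-.1083,.06,.008,.03),"\n sleeve",c(.51,.133,.05,.06,.08))
E
```

```text
7.0667 [ 0.4308 -0.3758  0.3436] 0.7016989106084431 [-0.5979 -0.6495 -0.4425]
top grip (np.int64(199), ((0.49098843336105347, -0.10499398410320282), 0.00907137244939804), (array([ 0.4911, -0.1048]), np.float64(0.00878343788151976))) 
 shade (np.int64(1066), ((0.49112728238105774, -0.10469137132167816), 0.039941418915987015), (array([ 0.491 , -0.1046]), np.float64(0.039583230415397436))) 
 flange (np.int64(808), ((0.48169299960136414, -0.10757842659950256), 0.04192151874303818), (array([ 0.4824, -0.1078]), np.float64(0.041394408955928386))) 
 sleeve (np.int64(530), ((0.5103418231010437, 0.1337938904762268), 0.03122096136212349), (array([0.51  , 0.1335]), np.float64(0.030651220747330864)))
scene grip (np.int64(128), ((0.4935569167137146, -0.10568217188119888), 0.009586823172867298), (array([ 0.4936, -0.1061]), np.float64(0.008955912971581511))) 
 shade (np.int64(718), ((0.5032029151916504, -0.10903100669384003), 0.04509026184678078), (array([ 0.4974, -0.1058]), np.float64(0.03949950791390413))) 
 flange (np.int64(807), ((0.4845956265926361, -0.10927809029817581), 0.04254142567515373), (array([ 0.485 , -0.1089]), np.float64(0.041612530675817494))) 
 sleeve (np.int64(351), ((0.5131692886352539, 0.133061483502388), 0.03269929066300392), (array([0.5125, 0.1328]), np.float64(0.03113310678762194)))
```

View pics/top5.png

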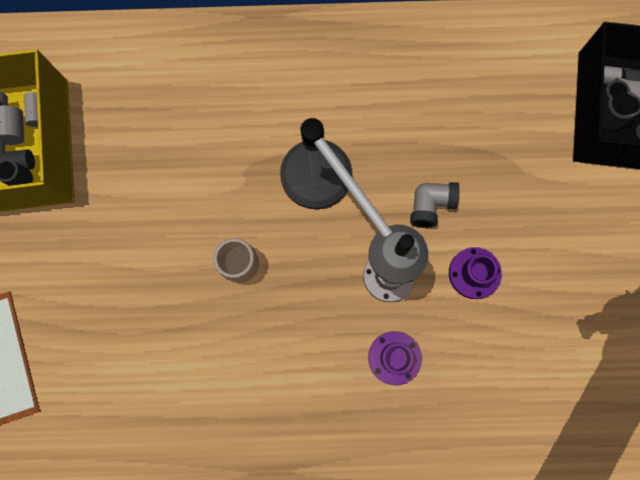

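View pics/scene5.png

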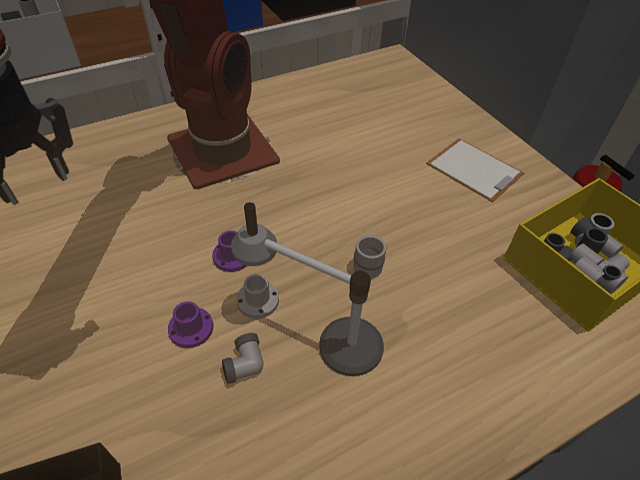

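```bash
python3 -c "
from rig import *
print(finish_job(), state()['time_s'])"
```

```text
the job is handed in; nothing more can be done
the job is handed in; nothing more can be done
```

I took the lamp grip from above, swung the arm about 42° along its circle until the head was over the grey flanged fitting, then let go and moved the gripper clear. I handed the job in at about 7.2 s.

**Lamp position:** in the top camera the head is at (0.491, -0.105) and the fitting at (0.482, -0.108). About 2 mm of that gap is along the lamp's swing. The other 8–9 mm is along the arm, because the fitting sits about 8 mm outside the circle the head can reach. The scene camera gives the same offset.

**Arm staying put:** the pictures taken about 1 s after release show the arm within about 1 mm of where it was let go. I compared no later picture.

**Fittings:** the flanged fitting and sleeve measure within 1 mm of where they started. The elbow looks unmoved in the pictures, but I didn't measure it again.

**Forces:** the wrist force readings stayed under about 12 N.

**One disagreement:** before the grasp, the camera put the open fingertips about 23 mm higher than the reported tool position implied. I lowered the gripper 14 mm, which cleared the shade under either reading, and confirmed the grip by picture and finger opening. I did not find the cause.

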